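Clear the jar and vent the pressure cooker

ROBOT

A 6-joint arm with a two-finger parallel gripper is mounted at the origin on the work surface. World frame = base frame: x ahead of the robot, y to its left, z up, the work surface at z = 0. Lengths are in m, angles in degrees, forces in N, time in s.
With the tool pointing down it reaches from about 0.25 to 0.725 m from the base axis. Payload 9.7 kg.
Tool frame: the origin (TCP) lies between the finger pads; the fingertips stand bot.tcp_to_tips ahead of it and the grasp point (between the pads) lies 2 mm behind it (bot.tcp_to_tips is the distance from the TCP to the fingertips, in m); z points along the fingers, y is the line along which they close (so a half turn about z gives the same grasp; the last joint's range is limited). The gripper opens to 85 mm and grips with 20 to 120 N. Pads are 22 mm wide; open, the fingers measure 114 mm over their backs; the gripper's body (76 mm by 85 mm) begins 54 mm behind the grasp point. The pads swing forward as they close: fully open they stand 13 mm farther back than shut.
Start: joints at [66.177, 4.979, 10.078, 95.1, 0, 90], TCP at [0.222, 0.503, 0.248] pointing down, gripper open.
Joint ranges: [-179.16, 179.16], [-48.56, 103.87], [-65.8, 70.77], [-126.05, 130.52], [-82.76, 87.17], [-180, 180]. Speed limits (degrees/s): [127.2, 127.2, 147.25, 180, 180, 180].

INTERFACE

Orientations are given as [roll, pitch, yaw] about the fixed x, y, z axes, in that order (R = Rz(yaw) Ry(pitch) Rx(roll)).
In Python, from workcell import sensors, camera, camera_params, bot gives the robot as it stands.
- The arm moves only by the tool apply_moves, never from a script. Its argument "motion" is a list of rows, each an object with "jaw": the opening, from -1 (shut) to 1 (fully open); "xyz": the shift along the tool's x, y, z in mm, a list of three; "twist": the turn about the tool's z in rad. A call has 1 to 5 rows; each row is the pose to reach, as a shift and turn from the pose commanded when the call began, along the tool's axes at that moment; what a row does not reach only later rows make up. A row lasts 1/8 s, in which the tool goes at most 62.5 mm and 10.7 degrees, less where a joint would pass 70% of its speed; a pose out of reach is approached as far as the arm can. A call with a gripper value outside its range is refused whole. The fingers move at their own pace and stop on an object; "grip_force" is the grip in N (left out, the last holds). Time passes only in rows, so rows that repeat a pose let the fingers close. It gives the time, the measured TCP pose, the force, the opening and the grip force at its end, in the units of the state.
- sensors.get_obs(): the state, without advancing time (a new reading comes with each control period).
- camera(name): name is "scene" or "top" or "wrist"; returns (picture, depth): 480x640x3 uint8, red, green, blue; 480x640 float32, m along the optical axis (not along the pixel's ray), 0 where there is no reading.
- camera_params(name): a dict with "mtx" (3x3 intrinsics, pixels), "rvec" (rotation vector, rad) and "tvec" (3), from world to camera coordinates, as OpenCV has them. Camera axes: x right, y down, z forward; pixel columns grow to the right and rows downward; lengths in m; the calibration is good to about 2 mm. A picture is of the moment at which its call begins: read the wrist's pose just before it. camera_params takes no time and is no camera call; for the wrist camera it gives the pose at the moment of the call.
- bot.job_done(): hands the job in; it is judged then, once.
The state is a dict: "time": time; "q": joint angles; "qd": joint speeds; "joint_efforts": joint torques, N m; "ee_pos": TCP position; "tcp_rot": TCP orientation; "wrist_force": force on the tool from outside, world axes, zero at the start; "torque": the same for the moment, N m; "opening": finger opening in m; "grasp_force": force on a finger pad.
Only numpy, scipy, OpenCV 4.12 (cv2) and the standard library are available. Lean on these libraries where they do the work, as an engineer would, in place of code of your own. Each camera call takes 0.05 s, during which the arm holds its last target. There are 200 camera calls.

TASK

The tall jar blocks the steam-vent pull at the end of the pressure cooker's handle. Slide the jar along the counter to the side that has room, keeping it flat on its base, until it stands clear of the pull's lane; then draw the sprung vent pull out to its stop, keep it there for a second or two, and ease it all the way back in without letting it snap. Do not draw the pull before the jar is clear, do not drag the cooker about, and leave the plate and the cup beside it where they are.

Things in the scene. Friction and masses are not known exactly. Their poses are not given: they have to be found in the camera images.
- handle_end (a point): Middle of the end face of the pressure cooker's black handle (34 mm wide, 120 mm long), 85 mm above the counter; its -x points on out of the handle, roughly towards the robot, z up. The cooker's axis is 220 mm behind it (+x): low, round, aluminium, 220 mm across, 154 mm high with its knob, full, about 6 kg, loose on the counter; a pull of about 20 N or more makes it slide.
- vent (a joint): Steam-vent pull in the handle's end, a sprung slide: 0 = home, grows as it is drawn straight out (-x of handle_end), up to a hard stop between 0.022 and 0.040 m, to be found by feel. Spring about 4 N at home, 10 N at the stop; let go, it snaps back. Its lane, 60 mm each side of the handle's line and 190 mm out from the handle's end, must be free of every part of the jar.
- vent_bar (a point): Centre of the pull's cross bar. The pull is a level steel wire stirrup (open loop): bar 12 mm thick, 72 mm long across the handle's line, 85 mm above the counter, at home 74 mm out from the handle's end; side wires 10 mm thick, 36 mm either side. The hole inside the loop, 47 mm long (from the bar towards the handle) and 62 mm wide, takes a finger from above. Axes as handle_end.
- jar: Tall closed storage jar, white ceramic with a flush wooden lid: straight cylinder 140 mm in diameter (too wide to grip), 200 mm high, 0.7 to 1.2 kg, loose. Origin: centre of its underside; z up. It stands in front of the pull's bar with a gap of 12 to 22 mm, less than the pull's travel. Pushed above about 90 mm from the counter it tips instead of sliding.
- plate: White ceramic dinner plate 250 mm in diameter, 22 mm high, a grey sealing ring lying in it. Origin: centre of its underside. Stands beside the jar on one side, too near to let the jar pass out of the lane on that side.
- cup: Small stainless cup, 70 mm in diameter, 70 mm high. Origin: centre of its underside. Stands beside the jar on the other side, far enough off to leave room for the jar.
Mind the look-alikes: they are no part of the job. Of the things that look like the jar, the largest one is meant.

How it is judged (in metres and radians):
On the way, in this order (a step that is already met when the one before it is completed fails the run):
1. the jar stands upright and at rest, out of the pull's lane, with the pull still home ((y of jar in the frame of handle_end above 0.13 m or y of jar in the frame of handle_end below -0.13 m or x of jar in the frame of handle_end below -0.26 m) and angle between jar's own z axis and vertical below 0.05 rad and height (world z) of jar below 0.006 m and linear speed of jar below 0.01 m/s and value of joint vent below 0.004 m), for 0.3 s.
2. the vent pull is out at its stop (within 3 mm) and stays there for at least one second (value of joint vent above 0.027 m), for 1 s.
At the end, for the whole second after the job is handed in: Pull home (within 4 mm); jar upright, still, on the counter, its axis over 130 mm beside the handle's line (or over 260 mm out from its end); the cooker's handle within 15 mm of its start; plate and cup within 20 mm of theirs (all of step 1 and distance of handle_end from where it was at the start of the episode below 0.015 m and distance of each of plate, cup from where it was at the start of the episode below 0.02 m); the robot touches nothing.
It fails at once if the jar rocks by more than 7 degrees (angle between jar's own z axis and vertical above 0.12 rad).
It fails at once if the pull is drawn out by more than 8 mm while the jar is still in its lane (value of joint vent above 0.008 m and not (y of jar in the frame of handle_end above 0.13 m or y of jar in the frame of handle_end below -0.13 m or x of jar in the frame of handle_end below -0.26 m)).
It fails at once if the pull snaps back (faster than 0.35 m/s) (velocity of joint vent below -0.35 m/s).
It fails at once if the cooker's handle is shoved by more than 15 mm (distance of handle_end from where it was at the start of the episode above 0.015 m).
It fails at once if the plate or the cup is moved by more than 20 mm (distance of any of plate, cup from where it was at the start of the episode above 0.02 m).
It also fails if it takes over 58 s, if anything falls off the work surface, if the arm or the gripper's body presses on something with over 40 N, if the wrist force passes 120 N, or if a joint passes its speed limit or range.

## Working session

There is one attempt and no reset: what is moved stays moved. The work goes in short steps, Python scripts to look and compute and a tool call to move; the robot and the scene stay as the last step left them, time stands still between calls to the robot, and variables do not carry over. Pictures are saved under pics/ and viewed, at most 10 in all, crops included, and the job is handed in when it is done.

Besides the shell and the picture viewer there is one more tool, called after "Emit:" as a command line: name --argument value ..., lists and objects as JSON in quotes. apply_moves: Moves the arm, as the interface text tells. Its arguments: {"type":"object","properties":{"motion":{"type":"array","items":{"type":"object","properties":{"jaw":{"type":"number"},"xyz":{"type":"array","items":{"type":"number"}},"twist":{"type":"number"}}}},"grip_force":{"type":"number"}},"required":["motion"]}

```bash
mkdir -p pics; ls; python3 - <<'E'
from workcell import sensors,camera,camera_params,bot
import cv2,numpy as np
print(sensors.get_obs()); print(bot.tcp_to_tips)
for n in ("scene","top"):
    p,d=camera(n); cv2.imwrite(f"pics/{n}0.png",p[:,:,::-1]); np.savez(f"{n}0.npz",p=p,d=d,**camera_params(n))
    print(n,camera_params(n))
E
```

```text
pics
{'time': 0.0, 'q': array([ 6.61776582e+01,  5.01150124e+00,  1.00329125e+01,  9.50973790e+01,
       -4.79536804e-04,  9.00006018e+01]), 'qd': array([ 0.0096455 , -0.02421593, -0.0278209 ,  0.05325113,  0.07118574,
       -0.06427164]), 'joint_efforts': array([-2.00036018e-03, -5.20387530e+01,  4.64803183e+01,  1.61991088e-02,
        1.48387363e-05,  1.43624845e-05]), 'ee_pos': array([0.22206763, 0.5029579 , 0.24756538]), 'tcp_rot': array([-1.79924032e+02,  4.80334279e-04,  1.56177057e+02]), 'wrist_force': array([-0.81336674, -0.28047845, -0.69464174]), 'torque': array([ 0.00212923,  0.00628727, -0.01537424]), 'grasp_force': 0.0, 'opening': 0.08530916436719847}
0.017
scene {'mtx': array([[599.0704165 ,   0.        , 309.1520352 ],
       [  0.        , 599.0704165 , 236.28752121],
       [  0.        ,   0.        ,   1.        ]]), 'rvec': array([ 1.71824604,  1.47893936, -0.76731783]), 'tvec': array([-0.06009218, -0.21541962,  1.99710639])}
top {'mtx': array([[540.68620172,   0.        , 315.66908338],
       [  0.        , 540.68620172, 235.98644146],
       [  0.        ,   0.        ,   1.        ]]), 'rvec': array([ 2.17158409, -2.13472452,  0.16019011]), 'tvec': array([-0.04232246,  0.5415442 ,  1.08801734])}
```

View pics/top0.png

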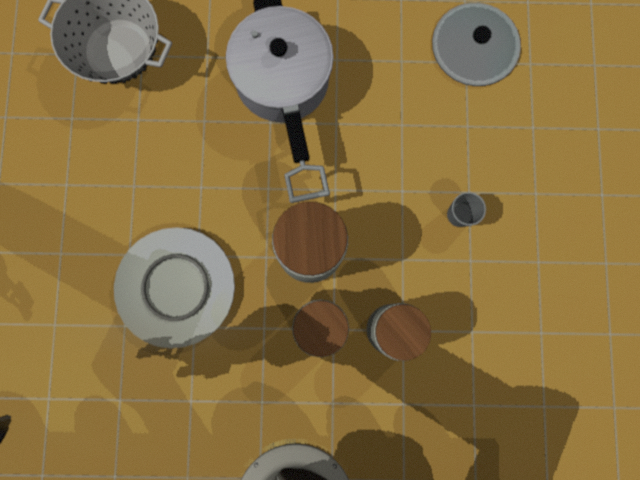

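View pics/scene0.png

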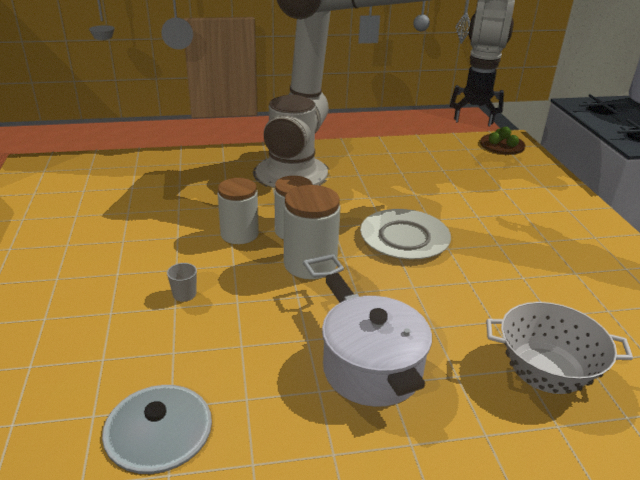

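The scene shows brown-lidded cylinders at top-view pixels (310,240), (320,328) and (400,332). The one at (310,240) is largest and stands in front of the stirrup (307,183), so it is the jar. The plate is at (175,287), the cup at (467,210), and the cooker handle end at about (301,160).

```bash
cat > h.py <<'E'
import numpy as np,cv2
class V:
    def __init__(s,P,d=None):
        s.K=P["mtx"];s.R=cv2.Rodrigues(P["rvec"])[0];s.t=P["tvec"];s.c=-s.R.T@s.t;s.d=d
    def plane(s,u,v,z):
        r=s.R.T@np.linalg.inv(s.K)@np.array([u,v,1.]);return s.c+r*(z-s.c[2])/r[2]
    def cloud(s):
        v,u=np.mgrid[:480,:640];r=np.stack([u,v,np.ones_like(u)],-1)@np.linalg.inv(s.K).T
        return (r*s.d[...,None]-s.t)@s.R
    def proj(s,p): return cv2.projectPoints(np.array(p,float).reshape(-1,3),s.R,s.t,s.K,None)[0][:,0]
def circ(pts):
    A=np.c_[2*pts,np.ones(len(pts))];x=np.linalg.lstsq(A,(pts**2).sum(1),rcond=None)[0]
    return x[:2],np.sqrt(x[2]+x[0]**2+x[1]**2)
E
python3 - <<'E'
from h import *
np.set_printoptions(precision=4,suppress=True)
f=np.load("top0.npz");T=V(f,f["d"]);C=T.cloud();p=f["p"];hsv=cv2.cvtColor(p,cv2.COLOR_RGB2HSV)
print("cam",T.c)
def blob(m,u,v,z,name):
    n,l,st,ce=cv2.connectedComponentsWithStats(m.astype(np.uint8))
    k=l[v,u]; mm=(l==k).astype(np.uint8)
    c=max(cv2.findContours(mm,0,1)[0],key=cv2.contourArea)[:,0].astype(float)
    h=cv2.convexHull(c.astype(np.float32))[:,0]
    w=np.array([T.plane(a,b,z) for a,b in h])[:,:2]
    (cx,cy),r=cv2.minEnclosingCircle(w.astype(np.float32)); print(name,st[k],circ(w),(round(cx,4),round(cy,4),round(r,4)),"medz",np.median(C[mm>0][:,2]))
Z=C[...,2]
blob((Z>.185)&(Z<.215),310,235,.2,"jar")
for u,v in((320,325),(403,330)):
    z=Z[v,u];print("z",z);blob(abs(Z-z)<.012,u,v,z,"decoy")
blob((Z>.005)&(Z<.035),175,240,.022,"plate")
m=(Z>.055)&(Z<.08);m[:, :430]=0;m[:190]=0;m[240:]=0
w=C[m];print("cup",w[:,:2].min(0),w[:,:2].max(0),len(w))
# handle + stirrup by height
m=(abs(Z-.088)<.02);m[:125]=0;m[205:]=0;m[:,:275]=0;m[:,335:]=0
hd=m&(p.max(2)<70);st=m&(p.max(2)>=70)
print("handle n",hd.sum(),"z",np.median(C[hd][:,2]));
r=cv2.minAreaRect(C[hd][:,:2].astype(np.float32)*1000);print(r,cv2.boxPoints(r))
print("stirrup n",st.sum(),np.median(C[st][:,2])); r=cv2.minAreaRect(C[st][:,:2].astype(np.float32)*1000);print(r,cv2.boxPoints(r))
big=cv2.resize(p[120:290,230:490],None,fx=3,fy=3,interpolation=cv2.INTER_CUBIC)
cv2.imwrite("pics/crop0.png",big[:,:,::-1])
E
```

```text
cam [ 0.3855 -0.0243  1.1531]
jar [ 273  201   74   74 4340] (array([ 0.5168, -0.0209]), np.float64(0.06649882690974279)) (0.5168, -0.0209, 0.0669) medz 0.2001348765119984
z 0.15439236055989594
decoy [ 293  300   55   56 2428] (array([ 0.3575, -0.0431]), np.float64(0.050275340916420386)) (0.3574, -0.0431, 0.0505) medz 0.15210550817407636
z 0.14810855392451666
decoy [ 374  303   57   57 2500] (array([ 0.3535, -0.1936]), np.float64(0.05161835031824259)) (0.3534, -0.1933, 0.0525) medz 0.15198784929141362
plate [  113   227   121   121 11235] (array([0.4337, 0.2609]), np.float64(0.12490948817779486)) (0.4324, 0.2606, 0.1266) medz 0.013909405574986523
cup [ 0.5672 -0.379 ] [ 0.635  -0.3091] 299
handle n 588 z 0.09681577665063147
((725.8911743164062, 7.64207649230957), (77.45734405517578, 31.76125144958496), 13.534531593322754) [[684.5215  14.018 ]
 [691.9546 -16.8613]
 [767.2609   1.2662]
 [759.8278  32.1454]]
stirrup n 695 0.08951225323920652
((685.6354370117188, -2.3828582763671875), (153.73646545410156, 82.2102279663086), 12.698740005493164) [[601.6115  20.8193]
 [619.6834 -59.3801]
 [769.6594 -25.585 ]
 [751.5875  54.6143]]
```

View pics/crop0.png

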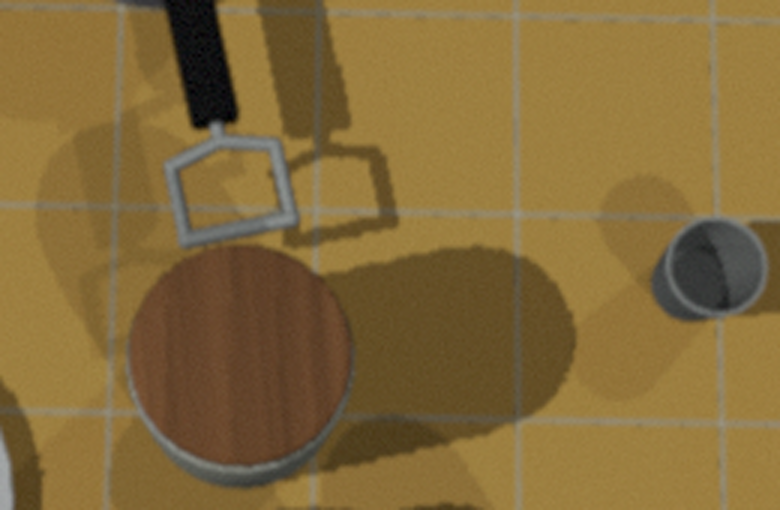

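The crop confirms the choice: the big jar's lid at crop (240,355) stands directly in front of the stirrup bar (239,231), with free room towards the cup (715,268). I'll push the jar in world -y with the back of an open finger. First I move to a spot above the jar's left side.

Emit:
apply_moves --motion '[{"xyz": [-50,-28,-15],"twist": -0.1,"jaw": 0.65},{"xyz": [-100,-55,-40],"twist": -0.2,"jaw": 0.65},{"xyz": [-150,-82,-40],"twist": -0.3,"jaw": 0.65},{"xyz": [-200,-110,-40],"twist": -0.416,"jaw": 0.65},{"xyz": [-250,-138,-40],"twist": -0.416,"jaw": 0.65}]'

```text
time: 0.72
ee_pos: [0.3959, 0.2743, 0.2881]
tcp_rot: [-180.0, -0.0, -179.9]
wrist_force: [0.2, 0.4, 0.3]
opening: 0.0704
grasp_force: 0.0
```

```bash
python3 - <<'E'
from workcell import sensors
from h import *
np.set_printoptions(precision=4,suppress=True)
o=sensors.get_obs();print({k:o[k] for k in("time","q","ee_pos","tcp_rot","opening")})
f=np.load("top0.npz");T=V(f)
# bar ends & handle end by rays (crop/3+offset), bar top edge z .088
q=lambda x,y,z:T.plane(230+x/3,120+y/3,z)
a,b=q(182,242,.088),q(297,216,.088);print("bar",a,b,(a+b)/2,np.linalg.norm(a-b),np.degrees(np.arctan2((a-b)[0],-(a-b)[1])))
print("hend",q(192,127,.095),q(237,123,.095))
E
```

```text
{'time': 0.725, 'q': array([34.718 , -3.2922,  6.1823, 99.4784,  0.0024, 34.5978]), 'ee_pos': array([0.3959, 0.2743, 0.2881]), 'tcp_rot': array([-179.9997,   -0.0046, -179.8798]), 'opening': 0.07042876885679773}
bar [0.6058 0.0187 0.088 ] [ 0.625 -0.058  0.088] [ 0.6154 -0.0197  0.088 ] 0.07907314210573388 -165.94569036799106
hend [0.6832 0.0135 0.095 ] [ 0.6865 -0.0167  0.095 ]
```

Emit:
apply_moves --motion '[{"xyz": [-35,-45,0],"jaw": 0.65},{"xyz": [-70,-90,0],"jaw": 0.65},{"xyz": [-105,-135,0],"jaw": 0.65},{"xyz": [-129,-168,0],"jaw": 0.65},{"xyz": [-129,-168,10],"jaw": 0.65}]'

```text
validation failed for argument at $.mo...
```

Emit:
apply_moves --motion '[{"xyz": [0,0,40],"jaw": 0.65},{"xyz": [0,0,90],"jaw": 0.65},{"xyz": [0,0,125],"jaw": 0.65},{"xyz": [0,0,135],"jaw": 0.65},{"xyz": [0,0,135],"jaw": 0.65}]'

```text
validation failed for argument at $.mo...
```

```bash
python3 - <<'E'
from workcell import sensors,camera,camera_params
from h import *
np.set_printoptions(precision=4,suppress=True)
o=sensors.get_obs();print({k:o[k] for k in("time","q","ee_pos","tcp_rot","opening")})
a=camera("scene")[0][130:330,200:500];b=camera("wrist")[0]
im=np.vstack([cv2.resize(a,(600,400)),]);w=cv2.resize(b,(266,200))
c=np.zeros((600,600,3),np.uint8);c[:400]=im;c[400:,:266]=w
cv2.imwrite("pics/c1.png",c[:,:,::-1])
E
```

```text
{'time': 0.725, 'q': array([34.718 , -3.2922,  6.1823, 99.4784,  0.0024, 34.5978]), 'ee_pos': array([0.3959, 0.2743, 0.2881]), 'tcp_rot': array([-179.9997,   -0.0046, -179.8798]), 'opening': 0.07042876885679773}
```

View pics/c1.png

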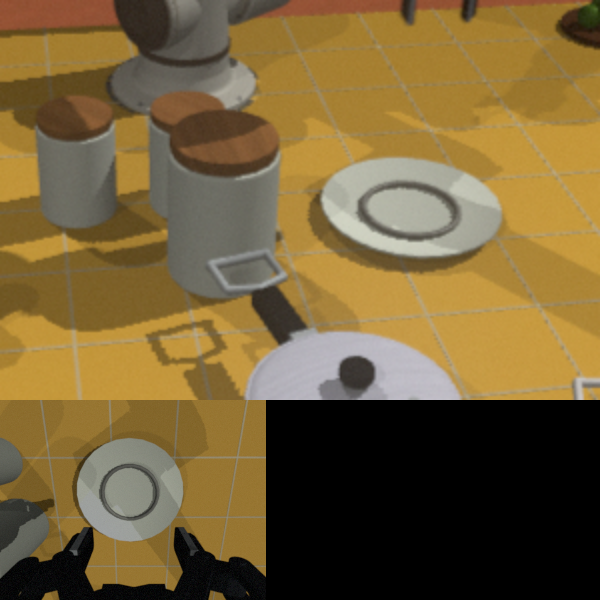

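The moves were refused, probably because every row needs a twist. Picture: jar (225,200), plate (410,205), free gap between them. In the wrist view the finger linkages bulge outwards, so I'll measure the finger profile from the first scene depth.

Emit:
apply_moves --motion '[{"xyz": [-35,-45,0],"twist": 0,"jaw": 0.65},{"xyz": [-70,-90,0],"twist": 0,"jaw": 0.65},{"xyz": [-105,-135,0],"twist": 0,"jaw": 0.65},{"xyz": [-129,-166,0],"twist": 0,"jaw": 0.65},{"xyz": [-129,-166,0],"twist": 0,"jaw": 0.65}]'

```text
time: 1.45
ee_pos: [0.5251, 0.1084, 0.2872]
tcp_rot: [-180.0, -0.1, 179.8]
wrist_force: [-0.8, 0.4, -0.1]
opening: 0.0709
grasp_force: 0.0
```

```bash
python3 - <<'E'
from workcell import sensors,camera,camera_params
from h import *
np.set_printoptions(precision=4,suppress=True)
o=sensors.get_obs();print({k:o[k] for k in("time","ee_pos","tcp_rot","opening")})
def prof(f,d,tcp,yaw):
    C=V(f,d).cloud().reshape(-1,3)-tcp;y=np.radians(yaw)
    tx=C@[np.cos(y),np.sin(y),0];ty=C@[np.sin(y),-np.cos(y),0]
    for z0 in np.arange(-.03,.21,.01):
        s=(C[:,2]>z0)&(C[:,2]<z0+.01)&(abs(tx)<.06)&(abs(ty)<.11)
        if s.sum()>3: print(f"{z0:.2f}",s.sum(),np.percentile(ty[s],[1,99]).round(4),np.percentile(tx[s],[1,99]).round(4))
f=np.load("scene0.npz");prof(f,f["d"],np.array([.222,.503,.2476]),156.18)
print("now");p,d=camera("scene");prof(camera_params("scene"),d,o["ee_pos"],o["tcp_rot"][2])
E
```

```text
{'time': 1.45, 'ee_pos': array([0.5251, 0.1084, 0.2872]), 'tcp_rot': array([-179.9737,   -0.0896,  179.835 ]), 'opening': 0.07087714631641032}
-0.01 7 [-0.0461  0.0504] [-0.0138  0.0098]
0.00 28 [-0.0537  0.0573] [-0.0166 -0.003 ]
0.01 38 [-0.0536  0.0574] [-0.0165  0.0077]
0.02 30 [-0.0541  0.0572] [-0.016   0.0081]
0.03 37 [-0.0653  0.0618] [-0.0189  0.0018]
0.04 93 [-0.0715  0.0744] [-0.0229  0.0089]
0.05 105 [-0.0699  0.0735] [-0.0235  0.0163]
0.06 144 [-0.0691  0.0732] [-0.0232  0.0134]
0.07 107 [-0.068   0.0716] [-0.0231 -0.0043]
0.08 161 [-0.0658  0.0687] [-0.0268  0.0001]
0.09 195 [-0.0657  0.0683] [-0.0212  0.0114]
0.10 54 [-0.0612  0.0644] [-0.031   0.0037]
0.11 89 [-0.0347  0.0374] [-0.0456 -0.0041]
0.12 90 [-0.0334  0.038 ] [-0.0443 -0.0057]
0.13 99 [-0.0348  0.0381] [-0.044  -0.0065]
0.14 99 [-0.0335  0.0388] [-0.0436  0.0006]
0.15 132 [-0.0347  0.0378] [-0.0428  0.0086]
0.16 65 [-0.0289  0.0344] [-0.0389 -0.0081]
0.17 100 [-0.0362  0.0395] [-0.0452 -0.0038]
0.18 102 [-0.0381  0.0418] [-0.0457 -0.0023]
0.19 114 [-0.0362  0.0415] [-0.0462 -0.003 ]
0.20 126 [-0.0377  0.041
[... 306 characters left out ...]
63  0.0673] [-0.0224  0.0144]
0.06 174 [-0.0665  0.0683] [-0.0231  0.0133]
0.07 168 [-0.0668  0.0672] [-0.0223  0.0034]
0.08 251 [-0.067  0.068] [-0.025   0.0023]
0.09 257 [-0.0664  0.0659] [-0.0189  0.0084]
0.10 55 [-0.0371  0.0374] [-0.0301  0.0031]
0.11 117 [-0.0367  0.0321] [-0.0408  0.0061]
0.12 138 [-0.0359  0.034 ] [-0.0415 -0.0037]
0.13 146 [-0.0362  0.0325] [-0.0431 -0.0024]
0.14 141 [-0.0358  0.0351] [-0.0421  0.0016]
0.15 194 [-0.0359  0.0336] [-0.0434  0.0097]
0.16 83 [-0.0303  0.0287] [-0.037  -0.0038]
0.17 150 [-0.0373  0.0365] [-0.0434 -0.0011]
0.18 153 [-0.0393  0.0352] [-0.0447 -0.002 ]
0.19 158 [-0.0385  0.0385] [-0.0451  0.0063]
0.20 184 [-0.0388  0.0386] [-0.0447  0.0074]
```

The knuckles stand out to ±67–74 mm. Fully open, the widest point is about 45 mm above the TCP, so with a low TCP (about 16 mm) the contact comes at about 60 mm, which is safely low. I'll approach tilted 12° so the far finger clears the plate.

Emit:
apply_moves --motion '[{"xyz": [-24,22,0],"twist": 0.15,"jaw": 1},{"xyz": [-24,22,0],"twist": 0.206,"jaw": 1},{"xyz": [-24,22,55],"twist": 0.206,"jaw": 1},{"xyz": [-24,22,110],"twist": 0.206,"jaw": 1},{"xyz": [-24,22,160],"twist": 0.206,"jaw": 1}]'

```text
time: 2.12
ee_pos: [0.547, 0.1334, 0.1265]
tcp_rot: [180.0, -0.0, 168.3]
wrist_force: [0.7, 0.3, 0.1]
opening: 0.0851
grasp_force: 0.0
```

Emit:
apply_moves --motion '[{"xyz": [0,0,40],"twist": 0,"jaw": 1},{"xyz": [0,0,75],"twist": 0,"jaw": 1},{"xyz": [0,0,100],"twist": 0,"jaw": 1},{"xyz": [0,0,111],"twist": 0,"jaw": 1},{"xyz": [0,0,111],"twist": 0,"jaw": 1}]'

```text
time: 2.75
ee_pos: [0.5476, 0.1327, 0.0172]
tcp_rot: [-180.0, -0.0, 168.3]
wrist_force: [0.1, -0.0, -0.5]
opening: 0.0852
grasp_force: 0.0
```

```bash
python3 - <<'E'
from workcell import sensors,camera,camera_params
from h import *
np.set_printoptions(precision=4,suppress=True)
o=sensors.get_obs();print({k:o[k] for k in("time","ee_pos","tcp_rot","opening","wrist_force")})
b=camera("scene")[0][130:330,240:480]
cv2.imwrite("pics/c2.png",cv2.resize(b,(720,600))[:,:,::-1])
E
```

```text
{'time': 2.75, 'ee_pos': array([0.5476, 0.1327, 0.0172]), 'tcp_rot': array([-179.9907,   -0.0394,  168.2636]), 'opening': 0.08520638910503997, 'wrist_force': array([ 0.0841, -0.0212, -0.4673])}
```

View pics/c2.png

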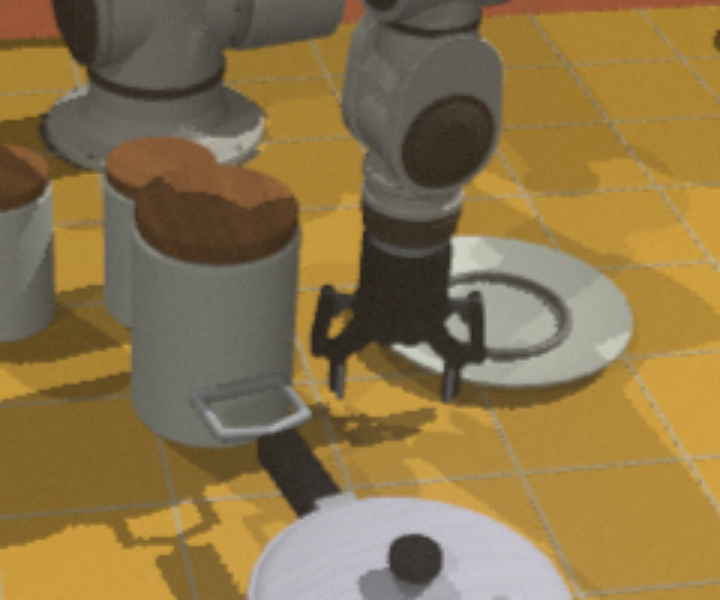

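The gripper stands between jar (215,300) and plate (500,310) with the knuckle (330,320) about 10 mm from the jar wall. Next is a gentle push to make contact.

Emit:
apply_moves --motion '[{"xyz": [0,-5,0],"twist": 0,"jaw": 1},{"xyz": [0,-9,0],"twist": 0,"jaw": 1},{"xyz": [0,-12,0],"twist": 0,"jaw": 1},{"xyz": [0,-15,0],"twist": 0,"jaw": 1},{"xyz": [0,-18,0],"twist": 0,"jaw": 1}]'

```text
time: 3.42
ee_pos: [0.5451, 0.115, 0.018]
tcp_rot: [179.9, 0.1, 168.2]
wrist_force: [0.8, 7.0, 1.2]
opening: 0.0856
grasp_force: 0.5
```

Emit:
apply_moves --motion '[{"xyz": [0,-3,0],"twist": 0,"jaw": 1},{"xyz": [0,-6,0],"twist": 0,"jaw": 1},{"xyz": [0,-9,0],"twist": 0,"jaw": 1},{"xyz": [0,-12,0],"twist": 0,"jaw": 1},{"xyz": [0,-15,0],"twist": 0,"jaw": 1}]'

```text
time: 4.05
ee_pos: [0.542, 0.1004, 0.0179]
tcp_rot: [179.9, 0.1, 168.2]
wrist_force: [1.0, 7.4, 1.6]
opening: 0.0853
grasp_force: 0.5
```

```bash
cat > jar.py <<'E'
from workcell import sensors,camera,camera_params
from h import *
np.set_printoptions(precision=4,suppress=True)
o=sensors.get_obs();print({k:o[k] for k in("time","ee_pos","tcp_rot","wrist_force")})
H=np.array([.687,-.0015]);yw=np.radians(13.5);ex=np.array([np.cos(yw),np.sin(yw)]);ey=np.array([-ex[1],ex[0]])
p,d=camera("top");T=V(camera_params("top"),d);C=T.cloud()
hue=cv2.cvtColor(p,cv2.COLOR_RGB2HSV)
m=((C[...,2]>.185)&(C[...,2]<.215)&(p[...,0].astype(int)>p[...,2]*1.3)).astype(np.uint8)
c=max(cv2.findContours(m,0,1)[0],key=cv2.contourArea)
w=np.array([T.plane(a,b,.2)[:2] for a,b in cv2.convexHull(c)[:,0]])
(x,y),r=cv2.minEnclosingCircle(w.astype(np.float32));ct,rr=circ(w)
P=C[m>0];A=np.c_[P[:,:2],np.ones(len(P))];g=np.linalg.lstsq(A,P[:,2],rcond=None)[0]
print("jar",(x,y,r),ct,rr,"in handle",(ct-H)@ex,(ct-H)@ey,"tilt grad",g[:2],"area",cv2.contourArea(c))
np.savez("last.npz",p=p,d=d,**camera_params("top"))
E
python3 jar.py
```

```text
{'time': 4.05, 'ee_pos': array([0.542 , 0.1004, 0.0179]), 'tcp_rot': array([179.8675,   0.0631, 168.2467]), 'wrist_force': array([0.9753, 7.4347, 1.5677])}
jar (0.5129686594009399, -0.040131550282239914, 0.06694395840167999) [ 0.5131 -0.0403] 0.06643679947112903 in handle -0.17819211524357356 0.0028630863824462183 tilt grad [ 0.0026 -0.0003] area 4253.0
```

Emit:
apply_moves --motion '[{"xyz": [0,-5,0],"twist": 0,"jaw": 1},{"xyz": [0,-12,0],"twist": 0,"jaw": 1},{"xyz": [0,-20,0],"twist": 0,"jaw": 1},{"xyz": [0,-28,0],"twist": 0,"jaw": 1},{"xyz": [0,-35,0],"twist": 0,"jaw": 1}]'

```text
time: 4.72
ee_pos: [0.5348, 0.0659, 0.0179]
tcp_rot: [179.9, 0.1, 168.2]
wrist_force: [1.1, 5.8, 0.8]
opening: 0.0853
grasp_force: 0.5
```

Emit:
apply_moves --motion '[{"xyz": [0,5,0],"twist": 0,"jaw": 1},{"xyz": [0,10,0],"twist": 0,"jaw": 1},{"xyz": [0,10,0],"twist": 0,"jaw": 1}]'

```text
time: 5.1
ee_pos: [0.5363, 0.0757, 0.0172]
tcp_rot: [-180.0, -0.0, 168.2]
wrist_force: [1.0, 0.6, -0.6]
opening: 0.0855
grasp_force: 0.0
```

```bash
python3 jar.py
```

```text
{'time': 5.1, 'ee_pos': array([0.5363, 0.0757, 0.0172]), 'tcp_rot': array([-179.992 ,   -0.0097,  168.2467]), 'wrist_force': array([ 1.0247,  0.5576, -0.5686])}
jar (0.5057070851325989, -0.07494338601827621, 0.06688175350427628) [ 0.5058 -0.0752] 0.06641406102029342 in handle -0.19342122734953113 -0.0293197999000182 tilt grad [ 0.0016 -0.0009] area 4264.0
```

Emit:
apply_moves --motion '[{"xyz": [12,1,0],"twist": -0.07,"jaw": 1},{"xyz": [24,0,0],"twist": -0.14,"jaw": 1},{"xyz": [30,-2,0],"twist": -0.206,"jaw": 1},{"xyz": [30,-2,0],"twist": -0.206,"jaw": 1}]'

```text
time: 5.65
ee_pos: [0.5063, 0.0794, 0.0173]
tcp_rot: [-180.0, -0.0, 180.0]
wrist_force: [-0.0, 0.5, 0.4]
opening: 0.0853
grasp_force: 0.0
```

Emit:
apply_moves --motion '[{"xyz": [0,-4,0],"twist": 0,"jaw": 1},{"xyz": [0,-8,0],"twist": 0,"jaw": 1},{"xyz": [0,-12,0],"twist": 0,"jaw": 1},{"xyz": [0,-17,0],"twist": 0,"jaw": 1},{"xyz": [0,-24,0],"twist": 0,"jaw": 1}]'

```text
time: 6.28
ee_pos: [0.5066, 0.0558, 0.0174]
tcp_rot: [179.9, 0.0, -180.0]
wrist_force: [0.4, 6.4, 0.3]
opening: 0.085
grasp_force: 0.2
```

Emit:
apply_moves --motion '[{"xyz": [0,-8,0],"twist": 0,"jaw": 1},{"xyz": [0,-16,0],"twist": 0,"jaw": 1},{"xyz": [0,-24,0],"twist": 0,"jaw": 1},{"xyz": [0,-32,0],"twist": 0,"jaw": 1},{"xyz": [0,-40,0],"twist": 0,"jaw": 1}]'

```text
time: 6.9
ee_pos: [0.5066, 0.0157, 0.0173]
tcp_rot: [179.9, 0.0, -180.0]
wrist_force: [-1.0, 6.9, 0.4]
opening: 0.0856
grasp_force: 0.4
```

```bash
python3 jar.py
```

```text
{'time': 6.9, 'ee_pos': array([0.5066, 0.0157, 0.0173]), 'tcp_rot': array([ 179.9032,    0.0081, -179.9753]), 'wrist_force': array([-0.9896,  6.9072,  0.4067])}
jar (0.5069509744644165, -0.12716278433799744, 0.06697983294725418) [ 0.5068 -0.1273] 0.06646984956408958 in handle -0.2046198937191631 -0.08026679589875568 tilt grad [ 0.0022 -0.0018] area 4267.0
```

Emit:
apply_moves --motion '[{"xyz": [0,-8,0],"twist": 0,"jaw": 1},{"xyz": [0,-16,0],"twist": 0,"jaw": 1},{"xyz": [0,-24,0],"twist": 0,"jaw": 1},{"xyz": [0,-32,0],"twist": 0,"jaw": 1},{"xyz": [0,-40,0],"twist": 0,"jaw": 1}]'

```text
time: 7.58
ee_pos: [0.5066, -0.0243, 0.0173]
tcp_rot: [179.9, -0.0, -180.0]
wrist_force: [-0.0, 6.5, 0.9]
opening: 0.0861
grasp_force: 0.4
```

Emit:
apply_moves --motion '[{"xyz": [0,-8,0],"twist": 0,"jaw": 1},{"xyz": [0,-16,0],"twist": 0,"jaw": 1},{"xyz": [0,-24,0],"twist": 0,"jaw": 1},{"xyz": [0,-30,0],"twist": 0,"jaw": 1},{"xyz": [0,-33,0],"twist": 0,"jaw": 1}]'

```text
time: 8.2
ee_pos: [0.5065, -0.0573, 0.0173]
tcp_rot: [179.9, -0.0, -180.0]
wrist_force: [0.5, 7.4, 0.5]
opening: 0.0853
grasp_force: 0.5
```

Emit:
apply_moves --motion '[{"xyz": [0,6,0],"twist": 0,"jaw": 1},{"xyz": [0,16,0],"twist": 0,"jaw": 1},{"xyz": [0,30,0],"twist": 0,"jaw": 1}]'

```text
time: 8.57
ee_pos: [0.5065, -0.0269, 0.0173]
tcp_rot: [-180.0, 0.0, 180.0]
wrist_force: [0.3, -0.7, 1.2]
opening: 0.0853
grasp_force: 0.0
```

```bash
python3 jar.py
```

```text
{'time': 8.575, 'ee_pos': array([ 0.5065, -0.0269,  0.0173]), 'tcp_rot': array([-179.9939,    0.0002,  179.9914]), 'wrist_force': array([ 0.2639, -0.6955,  1.1731])}
jar (0.5066205263137817, -0.1999891847372055, 0.06725511699914932) [ 0.5069 -0.2001] 0.06658094191852848 in handle -0.2214827575382651 -0.15102374167714816 tilt grad [ 0.0035 -0.0028] area 4267.0
```

The jar now stands about 151 mm beside the handle's line. I lift off, shut the jaws and look at the stirrup with the wrist camera.

Emit:
apply_moves --motion '[{"xyz": [0,0,-50],"twist": 0,"jaw": 1},{"xyz": [0,0,-110],"twist": 0,"jaw": 1},{"xyz": [0,0,-170],"twist": 0,"jaw": 0},{"xyz": [-25,-2,-220],"twist": -0.12,"jaw": -1},{"xyz": [-50,-3,-230],"twist": -0.236,"jaw": -1}]'

```text
time: 9.25
ee_pos: [0.5581, -0.0302, 0.2517]
tcp_rot: [-179.9, 0.3, -166.2]
wrist_force: [0.2, 0.5, -0.5]
opening: 0.0323
grasp_force: 0.0
```

Emit:
apply_moves --motion '[{"xyz": [0,0,0],"twist": 0,"jaw": -1},{"xyz": [0,0,0],"twist": 0,"jaw": -1}]'

```text
time: 9.5
ee_pos: [0.5559, -0.0303, 0.2464]
tcp_rot: [180.0, -0.1, -166.5]
wrist_force: [0.8, -0.4, 0.3]
opening: -0.0001
grasp_force: 0.0
```

```bash
python3 - <<'E'
from workcell import sensors,camera,camera_params
from h import *
np.set_printoptions(precision=4,suppress=True)
o=sensors.get_obs();print({k:o[k] for k in("time","q","ee_pos","tcp_rot","opening","wrist_force")})
P=camera_params("wrist");p,d=camera("wrist");np.savez("w1.npz",p=p,d=d,**P);T=V(P,d);print(T.c)
cv2.imwrite("pics/w1.png",p[:,:,::-1])
C=T.cloud();tcp=o["ee_pos"]
print("stirrup px",T.proj([[.615,-.019,.085],[.687,-.0015,.085]]))
P2=C.reshape(-1,3)-tcp;yw=np.radians(o["tcp_rot"][2]);tx=P2@[np.cos(yw),np.sin(yw),0];ty=P2@[np.sin(yw),-np.cos(yw),0]
for z0 in np.arange(-.03,.1,.01):
    s=(P2[:,2]>z0)&(P2[:,2]<z0+.01)&(abs(tx)<.06)&(abs(ty)<.1)&(d.reshape(-1)>0)
    if s.sum()>3: print(f"{z0:.2f}",s.sum(),np.percentile(ty[s],[1,99]).round(4),np.percentile(tx[s],[1,99]).round(4))
E
```

```text
{'time': 9.5, 'q': array([ -3.1155,   5.9695,  10.9306,  95.0624,  -0.0044, -16.5705]), 'ee_pos': array([ 0.5559, -0.0303,  0.2464]), 'tcp_rot': array([ 179.9753,   -0.0984, -166.545 ]), 'opening': -0.00013023659334525261, 'wrist_force': array([ 0.8244, -0.386 ,  0.2514])}
[ 0.4816 -0.0484  0.3719]
stirrup px [[317.75   299.3353]
 [318.2528 382.9332]]
-0.02 141 [-0.0113  0.0096] [0.0077 0.0125]
-0.01 1002 [-0.0134  0.013 ] [0.0074 0.0126]
0.00 1231 [-0.0135  0.0131] [0.0074 0.0126]
0.01 1280 [-0.0134  0.013 ] [-0.009   0.0127]
0.02 2874 [-0.0284  0.0269] [-0.0091  0.0149]
0.03 10329 [-0.0364  0.0359] [-0.0073  0.0148]
0.04 9546 [-0.0438  0.0432] [-0.0073  0.0182]
0.05 15108 [-0.0515  0.0507] [-0.      0.0187]
0.06 14230 [-0.0569  0.0561] [0.008  0.0189]
0.07 1014 [-0.018   0.0175] [0.0169 0.0193]
```

View pics/w1.png

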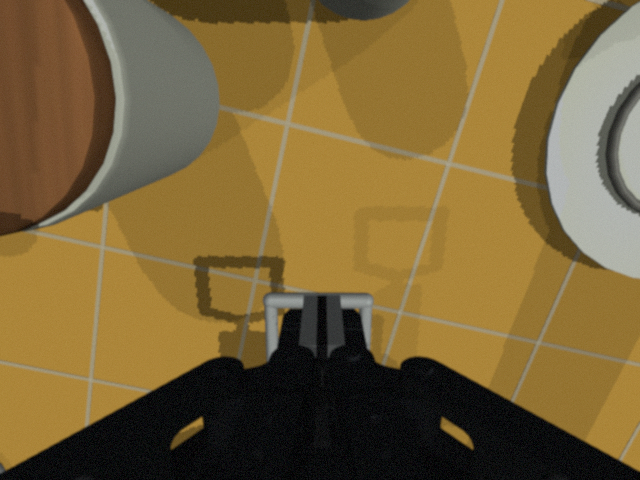

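The wrist view shows the bar at row 301, columns 265–373, with its centre at (319,301) against the predicted (318,299). That agrees to within 1 mm. The jar is well clear on the left. I move over the loop's hole and go down.

Emit:
apply_moves --motion '[{"xyz": [-45,-2,0],"twist": 0,"jaw": -1},{"xyz": [-85,-3,0],"twist": 0,"jaw": -1},{"xyz": [-85,-3,40],"twist": 0,"jaw": -1},{"xyz": [-85,-3,90],"twist": 0,"jaw": -1},{"xyz": [-85,-3,115],"twist": 0,"jaw": -1}]'

```text
time: 10.18
ee_pos: [0.6378, -0.0135, 0.1285]
tcp_rot: [179.9, -0.3, -166.5]
wrist_force: [-0.4, -0.8, 0.3]
opening: -0.0004
grasp_force: 0.0
```

Emit:
apply_moves --motion '[{"xyz": [0,0,0],"twist": 0,"jaw": -1},{"xyz": [0,0,0],"twist": 0,"jaw": -1}]'

```text
time: 10.42
ee_pos: [0.6399, -0.0136, 0.1338]
tcp_rot: [-180.0, 0.1, -166.5]
wrist_force: [-0.0, 0.4, 0.2]
opening: 0.0001
grasp_force: 0.0
```

```bash
python3 - <<'E'
from workcell import sensors,camera,camera_params
from h import *
np.set_printoptions(precision=4,suppress=True)
o=sensors.get_obs();print({k:o[k] for k in("time","ee_pos","tcp_rot","wrist_force")})
P=camera_params("wrist");a=camera("wrist")[0];b=camera("scene")[0][200:360,260:420]
T=V(P)
print("tip above bar? bar px",T.proj([[.616,-.0195,.085]]))
cv2.imwrite("pics/c3.png",np.hstack([cv2.resize(a,(400,300)),cv2.resize(b,(300,300))])[:,:,::-1])
E
```

```text
{'time': 10.425, 'ee_pos': array([ 0.6399, -0.0136,  0.1338]), 'tcp_rot': array([-179.9789,    0.0806, -166.4916]), 'wrist_force': array([-0.0469,  0.3965,  0.2214])}
tip above bar? bar px [[321.6974 233.9942]]
```

View pics/c3.png

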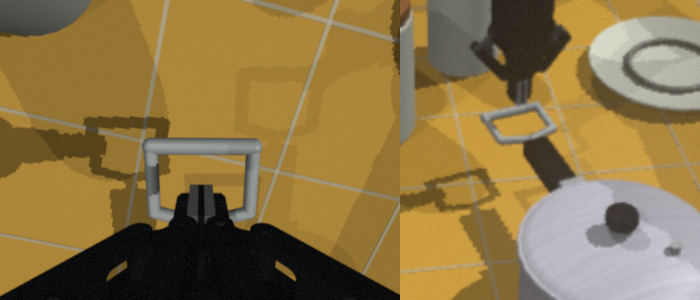

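Left panel (wrist): the fingers (201,190) are centred between the side wires (145 and 260), behind the bar (row 146). Right panel (scene): the tips are just over the loop (520,120). Going down.

Emit:
apply_moves --motion '[{"xyz": [0,0,15],"twist": 0,"jaw": -1},{"xyz": [0,0,28],"twist": 0,"jaw": -1},{"xyz": [0,0,40],"twist": 0,"jaw": -1},{"xyz": [0,0,50],"twist": 0,"jaw": -1},{"xyz": [0,0,50],"twist": 0,"jaw": -1}]'

```text
time: 11.15
ee_pos: [0.6393, -0.0137, 0.0811]
tcp_rot: [180.0, -0.1, -166.5]
wrist_force: [0.2, -0.2, -0.4]
opening: 0.0002
grasp_force: 0.0
```

Emit:
apply_moves --motion '[{"xyz": [3,0,0],"twist": 0,"jaw": -1},{"xyz": [6,0,0],"twist": 0,"jaw": -1},{"xyz": [6,0,0],"twist": 0,"jaw": -1}]'

```text
time: 11.52
ee_pos: [0.634, -0.0152, 0.0828]
tcp_rot: [-180.0, 0.0, -166.5]
wrist_force: [1.3, -0.4, -0.5]
opening: -0.0002
grasp_force: 0.0
```

Emit:
apply_moves --motion '[{"xyz": [2,0,0],"twist": 0,"jaw": -1},{"xyz": [4,0,0],"twist": 0,"jaw": -1},{"xyz": [4,0,0],"twist": 0,"jaw": -1}]'

```text
time: 11.9
ee_pos: [0.6306, -0.016, 0.0827]
tcp_rot: [-180.0, 0.1, -166.5]
wrist_force: [5.6, 1.7, 0.8]
opening: 0.0002
grasp_force: 2.5
```

Emit:
apply_moves --motion '[{"xyz": [2,0,0],"twist": 0,"jaw": -1},{"xyz": [4,0,0],"twist": 0,"jaw": -1},{"xyz": [4,0,0],"twist": 0,"jaw": -1}]'

```text
time: 12.28
ee_pos: [0.6266, -0.0169, 0.0827]
tcp_rot: [-180.0, 0.1, -166.5]
wrist_force: [4.3, 1.1, 0.7]
opening: 0.0
grasp_force: 2.4
```

Emit:
apply_moves --motion '[{"xyz": [2,0,0],"twist": 0,"jaw": -1},{"xyz": [4,0,0],"twist": 0,"jaw": -1},{"xyz": [6,0,0],"twist": 0,"jaw": -1},{"xyz": [8,0,0],"twist": 0,"jaw": -1},{"xyz": [8,0,0],"twist": 0,"jaw": -1}]'

```text
time: 12.9
ee_pos: [0.6191, -0.0186, 0.0827]
tcp_rot: [-180.0, 0.1, -166.5]
wrist_force: [5.3, 1.8, 1.1]
opening: -0.0001
grasp_force: 3.2
```

Emit:
apply_moves --motion '[{"xyz": [2,0,0],"twist": 0,"jaw": -1},{"xyz": [4,0,0],"twist": 0,"jaw": -1},{"xyz": [4,0,0],"twist": 0,"jaw": -1}]'

```text
time: 13.28
ee_pos: [0.6154, -0.0195, 0.0827]
tcp_rot: [-180.0, 0.1, -166.5]
wrist_force: [7.5, 1.7, 0.5]
opening: 0.0002
grasp_force: 3.6
```

```bash
cat > v.py <<'E'
from workcell import sensors,camera,camera_params
from h import *
np.set_printoptions(precision=4,suppress=True)
o=sensors.get_obs();p=o["ee_pos"];ex=np.array([.9724,.2334,0])
print(o["time"],p,"drawn from contact(x~-.008)",(np.array([.6393,-.0137,0])-p)@ex-.0085 if 1 else 0,"F",o["wrist_force"]@ex,o["wrist_force"])
E
python3 v.py
```

```text
13.275 [ 0.6154 -0.0195  0.0827] drawn from contact(x~-.008) 0.01612771454985593 F 7.6799288372887 [7.5015 1.6516 0.4946]
```

Emit:
apply_moves --motion '[{"xyz": [1.5,0,0],"twist": 0,"jaw": -1},{"xyz": [3,0,0],"twist": 0,"jaw": -1},{"xyz": [4,0,0],"twist": 0,"jaw": -1},{"xyz": [4,0,0],"twist": 0,"jaw": -1}]'

```text
time: 13.78
ee_pos: [0.6117, -0.0204, 0.0827]
tcp_rot: [-180.0, 0.1, -166.4]
wrist_force: [7.7, 2.2, 0.3]
opening: -0.0002
grasp_force: 4.1
```

Emit:
apply_moves --motion '[{"xyz": [1,0,0],"twist": 0,"jaw": -1},{"xyz": [2,0,0],"twist": 0,"jaw": -1},{"xyz": [2,0,0],"twist": 0,"jaw": -1}]'

```text
time: 14.15
ee_pos: [0.6099, -0.0208, 0.0827]
tcp_rot: [180.0, 0.1, -166.4]
wrist_force: [8.6, 1.6, -0.7]
opening: 0.0
grasp_force: 4.3
```

Emit:
apply_moves --motion '[{"xyz": [1,0,0],"twist": 0,"jaw": -1},{"xyz": [2,0,0],"twist": 0,"jaw": -1},{"xyz": [2,0,0],"twist": 0,"jaw": -1}]'

```text
time: 14.52
ee_pos: [0.6079, -0.0213, 0.0827]
tcp_rot: [180.0, 0.2, -166.4]
wrist_force: [8.7, 2.5, -0.5]
opening: -0.0001
grasp_force: 4.5
```

```bash
python3 v.py
```

```text
14.525 [ 0.6079 -0.0213  0.0827] drawn from contact(x~-.008) 0.023751679161997795 F 9.054378970334303 [ 8.7033  2.5336 -0.4581]
```

Emit:
apply_moves --motion '[{"xyz": [1,0,0],"twist": 0,"jaw": -1},{"xyz": [2,0,0],"twist": 0,"jaw": -1},{"xyz": [2,0,0],"twist": 0,"jaw": -1}]'

```text
time: 14.9
ee_pos: [0.6061, -0.0217, 0.0828]
tcp_rot: [180.0, 0.2, -166.4]
wrist_force: [9.9, 2.1, -1.0]
opening: 0.0002
grasp_force: 4.7
```

Emit:
apply_moves --motion '[{"xyz": [1,0,0],"twist": 0,"jaw": -1},{"xyz": [1,0,0],"twist": 0,"jaw": -1}]'

```text
time: 15.15
ee_pos: [0.6052, -0.0219, 0.0828]
tcp_rot: [180.0, 0.2, -166.4]
wrist_force: [9.3, 2.9, -0.4]
opening: -0.0
grasp_force: 4.9
```

Emit:
apply_moves --motion '[{"xyz": [1,0,0],"twist": 0,"jaw": -1},{"xyz": [1,0,0],"twist": 0,"jaw": -1}]'

```text
time: 15.4
ee_pos: [0.6042, -0.0222, 0.0827]
tcp_rot: [180.0, 0.2, -166.4]
wrist_force: [9.3, 2.1, -1.2]
opening: -0.0001
grasp_force: 5.0
```

```bash
python3 v.py
```

```text
15.4 [ 0.6042 -0.0222  0.0827] drawn from contact(x~-.008) 0.027589207977012656 F 9.568013533802127 [ 9.3238  2.1488 -1.1755]
```

Emit:
apply_moves --motion '[{"xyz": [1,0,0],"twist": 0,"jaw": -1},{"xyz": [1,0,0],"twist": 0,"jaw": -1}]'

```text
time: 15.65
ee_pos: [0.6039, -0.0222, 0.0828]
tcp_rot: [180.0, 0.3, -166.4]
wrist_force: [12.3, 4.4, -2.9]
opening: 0.0001
grasp_force: 6.8
```

Emit:
apply_moves --motion '[{"xyz": [0.7,0,0],"twist": 0,"jaw": -1},{"xyz": [0.7,0,0],"twist": 0,"jaw": -1}]'

```text
time: 15.9
ee_pos: [0.6038, -0.0222, 0.0829]
tcp_rot: [180.0, 0.3, -166.4]
wrist_force: [16.2, 5.1, -3.8]
opening: -0.0002
grasp_force: 8.5
```

```bash
python3 v.py
```

```text
15.9 [ 0.6038 -0.0222  0.0829] drawn from contact(x~-.008) 0.02797773148437891 F 16.930822706859193 [16.1911  5.0838 -3.7873]
```

The stop is found: the TCP no longer advances while the force rises to 17 N. I ease off slightly and hold there for about 2 s.

Emit:
apply_moves --motion '[{"xyz": [-0.5,0,0],"twist": 0,"jaw": -1},{"xyz": [-0.5,0,0],"twist": 0,"jaw": -1},{"xyz": [-0.5,0,0],"twist": 0,"jaw": -1},{"xyz": [-0.5,0,0],"twist": 0,"jaw": -1},{"xyz": [-0.5,0,0],"twist": 0,"jaw": -1}]'

```text
time: 16.52
ee_pos: [0.6039, -0.0222, 0.0829]
tcp_rot: [-180.0, 0.3, -166.4]
wrist_force: [14.1, 4.1, -2.2]
opening: 0.0003
grasp_force: 7.3
```

Emit:
apply_moves --motion '[{"xyz": [0,0,0],"twist": 0,"jaw": -1},{"xyz": [0,0,0],"twist": 0,"jaw": -1},{"xyz": [0,0,0],"twist": 0,"jaw": -1},{"xyz": [0,0,0],"twist": 0,"jaw": -1},{"xyz": [0,0,0],"twist": 0,"jaw": -1}]'

```text
time: 17.15
ee_pos: [0.6039, -0.0222, 0.0828]
tcp_rot: [-180.0, 0.3, -166.4]
wrist_force: [14.7, 3.1, -2.4]
opening: -0.0002
grasp_force: 7.3
```

Emit:
apply_moves --motion '[{"xyz": [0,0,0],"twist": 0,"jaw": -1},{"xyz": [0,0,0],"twist": 0,"jaw": -1},{"xyz": [0,0,0],"twist": 0,"jaw": -1},{"xyz": [0,0,0],"twist": 0,"jaw": -1},{"xyz": [0,0,0],"twist": 0,"jaw": -1}]'

```text
time: 17.77
ee_pos: [0.6039, -0.0223, 0.0829]
tcp_rot: [-180.0, 0.3, -166.4]
wrist_force: [13.0, 3.0, -3.6]
opening: 0.0001
grasp_force: 7.3
```

```bash
python3 v.py; python3 jar.py | tail -1
```

```text
17.775 [ 0.6039 -0.0223  0.0829] drawn from contact(x~-.008) 0.02790051037404622 F 13.341857024335333 [13.0008  2.9985 -3.5676]
jar (0.5068470239639282, -0.2001642882823944, 0.06701043248176575) [ 0.5068 -0.2002] 0.06651705378007776 in handle -0.22159338424689323 -0.15115557025197587 tilt grad [ 0.002  -0.0027] area 4267.0
```

Emit:
apply_moves --motion '[{"xyz": [-2,0,0],"twist": 0,"jaw": -1},{"xyz": [-4,0,0],"twist": 0,"jaw": -1},{"xyz": [-6,0,0],"twist": 0,"jaw": -1},{"xyz": [-8,0,0],"twist": 0,"jaw": -1},{"xyz": [-10,0,0],"twist": 0,"jaw": -1}]'

```text
time: 18.45
ee_pos: [0.6125, -0.0202, 0.0827]
tcp_rot: [-180.0, 0.1, -166.5]
wrist_force: [7.4, 1.7, -0.2]
opening: 0.0002
grasp_force: 3.9
```

Emit:
apply_moves --motion '[{"xyz": [-2,0,0],"twist": 0,"jaw": -1},{"xyz": [-4,0,0],"twist": 0,"jaw": -1},{"xyz": [-6,0,0],"twist": 0,"jaw": -1},{"xyz": [-8,0,0],"twist": 0,"jaw": -1},{"xyz": [-10,0,0],"twist": 0,"jaw": -1}]'

```text
time: 19.08
ee_pos: [0.6219, -0.018, 0.0827]
tcp_rot: [-180.0, 0.1, -166.5]
wrist_force: [5.2, 1.5, 0.6]
opening: -0.0002
grasp_force: 2.9
```

Emit:
apply_moves --motion '[{"xyz": [-2,0,0],"twist": 0,"jaw": -1},{"xyz": [-4,0,0],"twist": 0,"jaw": -1},{"xyz": [-6,0,0],"twist": 0,"jaw": -1},{"xyz": [-8,0,0],"twist": 0,"jaw": -1},{"xyz": [-8,0,0],"twist": 0,"jaw": -1}]'

```text
time: 19.7
ee_pos: [0.6294, -0.0162, 0.0826]
tcp_rot: [-180.0, 0.0, -166.5]
wrist_force: [4.7, 1.5, 2.3]
opening: -0.0002
grasp_force: 2.7
```

Emit:
apply_moves --motion '[{"xyz": [-1.5,0,0],"twist": 0,"jaw": -1},{"xyz": [-3,0,0],"twist": 0,"jaw": -1},{"xyz": [-5,0,0],"twist": 0,"jaw": -1},{"xyz": [-6,0,0],"twist": 0,"jaw": -1},{"xyz": [-6,0,0],"twist": 0,"jaw": -1}]'

```text
time: 20.32
ee_pos: [0.6342, -0.015, 0.0816]
tcp_rot: [180.0, -0.1, -166.5]
wrist_force: [0.1, -0.5, 0.3]
opening: -0.0002
grasp_force: 0.0
```

```bash
python3 v.py
```

```text
20.325 [ 0.6342 -0.015   0.0816] drawn from contact(x~-.008) -0.0032489628578196827 F 0.03720221580167136 [ 0.1469 -0.4527  0.2835]
```

The pull is home and the finger is free (0 N). I centre in the hole, lift out and retreat.

Emit:
apply_moves --motion '[{"xyz": [-3,0,0],"twist": 0,"jaw": -1},{"xyz": [-4,0,-10],"twist": 0,"jaw": -1},{"xyz": [-4,0,-30],"twist": 0,"jaw": -1},{"xyz": [-4,0,-70],"twist": 0,"jaw": -1},{"xyz": [-4,0,-120],"twist": 0,"jaw": -1}]'

```text
time: 20.95
ee_pos: [0.6382, -0.0139, 0.2034]
tcp_rot: [180.0, -0.1, -166.5]
wrist_force: [1.0, -0.3, 0.1]
opening: -0.0003
grasp_force: 0.0
```

Emit:
apply_moves --motion '[{"xyz": [0,0,-50],"twist": 0,"jaw": -1},{"xyz": [50,20,-80],"twist": 0,"jaw": -1},{"xyz": [95,60,-90],"twist": 0,"jaw": -1},{"xyz": [130,105,-90],"twist": 0,"jaw": -1},{"xyz": [150,160,-90],"twist": 0,"jaw": -1}]'

```text
time: 21.58
ee_pos: [0.4537, 0.1068, 0.2937]
tcp_rot: [-180.0, 0.1, -166.6]
wrist_force: [2.2, -0.1, -0.7]
opening: 0.0002
grasp_force: 0.0
```

Emit:
apply_moves --motion '[{"xyz": [0,40,0],"twist": 0,"jaw": -1},{"xyz": [0,40,0],"twist": 0,"jaw": -1},{"xyz": [0,40,0],"twist": 0,"jaw": -1}]'

```text
time: 21.95
ee_pos: [0.4461, 0.1453, 0.2928]
tcp_rot: [-180.0, 0.0, -166.4]
wrist_force: [0.3, -0.8, 0.5]
opening: 0.0
grasp_force: 0.0
```

```bash
python3 jar.py; python3 - <<'E'
from h import *
np.set_printoptions(precision=4,suppress=True)
f=np.load("last.npz");T=V(f,f["d"]);p=f["p"]
cv2.imwrite("pics/end.png",cv2.resize(p[0:400,100:500],(600,600))[:,:,::-1])
g=np.load("top0.npz");s=lambda p,r:cv2.cvtColor(p[r[0]:r[1],r[2]:r[3]],cv2.COLOR_RGB2GRAY).astype(np.float32)
for n,r in dict(handle=(95,165,275,315),cup=(190,235,445,490),plate=(225,350,110,238),bar=(180,205,284,335)).items():
    print(n,cv2.phaseCorrelate(s(g["p"],r),s(p,r)))
E
```

```text
{'time': 21.95, 'ee_pos': array([0.4461, 0.1453, 0.2928]), 'tcp_rot': array([-179.9874,    0.0311, -166.4333]), 'wrist_force': array([ 0.3007, -0.7507,  0.5493])}
jar (0.5066205263137817, -0.1999891847372055, 0.06725511699914932) [ 0.5069 -0.2   ] 0.06659242264068417 in handle -0.2214732648540762 -0.1510080397985246 tilt grad [ 0.0019 -0.0012] area 4269.0
handle ((0.023797981645046207, -0.0070838395230552464), 0.9957668748166826)
cup ((1.6876828754924595, -0.05004233924686474), 0.5122882268458236)
plate ((-0.18375295529206426, 0.6833774932155805), 0.31535899233818054)
bar ((0.022443726912921846, 0.8057250801687204), 0.7527481866765905)
```

View pics/end.png

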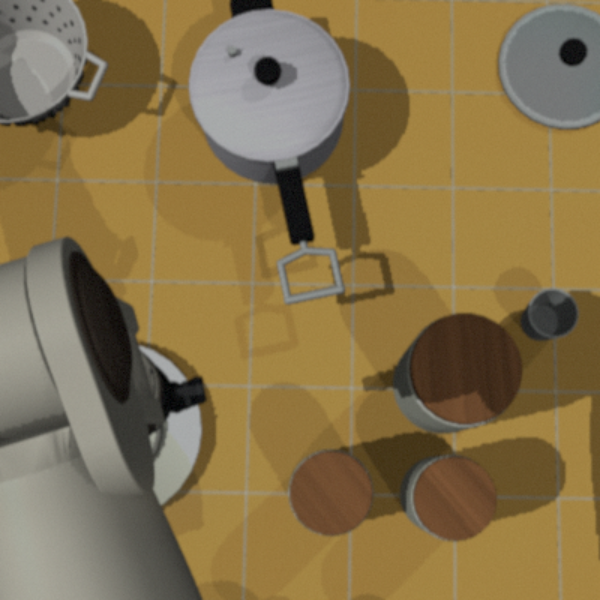

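The end picture shows the stirrup home at (310,275), the jar at (465,370) clear of its lane, and the cup (550,315) untouched. The handle has not shifted (0.02 px). The arm is free, so I hand in.

```bash
python3 -c "
from workcell import bot
print(bot.job_done())"
```

```text
the job is handed in; nothing more can be done
None
```

The job is handed in at about 22 s of the 58 s, but no verdict came back: the jar stands about 151 mm beside the handle's line, the vent pull was drawn to its stop (about 28 mm by feel), held about 2 s and eased home, the cooker handle did not shift, and nothing touched the cup or plate, though the arm partly hid the plate in the final picture.

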